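# Refit the valve knob on the press control box

## Robot

A 7-joint arm with a two-finger parallel gripper is mounted at the origin on the work surface. World frame = base frame: x ahead of the robot, y to its left, z up, the work surface at z = 0. Lengths are in m, angles in rad, forces in N, time in s.
With the tool pointing down it reaches from about 0.4 to 0.85 m from the base axis. Payload 4.5 kg.
Tool frame: the origin (TCP) lies at the very end of the fingers, on their centre line; the grasp point (between the pads) lies 19 mm behind it (tcp_to_grasp is the z of the grasp point in the tool frame, in m); z points along the fingers, y is the line along which they close (so a half turn about z gives the same grasp; the last joint's range is limited). The gripper opens to 88 mm and grips with 3 to 60 N. Pads are 18 mm wide; open, the fingers measure 123 mm over their backs; the gripper's body (75 mm by 187 mm) begins 45 mm behind the grasp point.
Start: joints at [1.343, 0.689, -0.195, 1.565, 0.157, 0.902, -0.215], TCP at [0.162, -0.604, 0.239] pointing down, gripper open.
Joint ranges: [-3.01, 3.01], [-0.46, 2.08], [-1.47, 1.51], [0.13, 2.56], [-1, 4.14], [0.04, 2.09], [-2.66, 2.66]. Speed limits (rad/s): [2.57, 2.57, 3.14, 3.14, 3.14, 3.14, 3.14].

## Interface

Orientations are given as a unit quaternion [x, y, z, w].
In Python, from plant import * gives the robot as it stands. The module is installed in compiled form; this text tells all that it offers.
- The arm moves only by the shell command python3 -m jog 'ROWS' [OPENING] [FORCE]. ROWS is JSON, a list that holds one entry, the list of rows, each a list of 6 numbers: the shift along the tool's x, y, z in m, then the turn, a rotation vector about the tool's x, y, z in rad. In form: [[[dx, dy, dz, ax, ay, az], ...]]. A call has 1 to 12 rows; each row shifts and turns the commanded pose from where the row before left it, along the tool's axes as they then stand; what a row does not reach is not made up. A row lasts 1/8 s, in which the tool goes at most 62.5 mm and 10.7 degrees, less where a joint would pass 70% of its speed; a pose out of reach is approached as far as the arm can. A call with a gripper value outside its range is refused whole. OPENING is the finger opening in m, from 0 to 0.0881, set as the call begins (- or left out, the last holds). The fingers move at their own pace and stop on an object; FORCE is the grip in N (left out, the last holds). Time passes only in rows, so rows that do not move let the fingers close. It gives the time, the measured TCP pose, the force, the opening and the grip force at its end, in the units of the state.
- get_state(): the state, without advancing time (a new reading comes with each control period).
- snapshot(name): name is "scene" or "top" or "wrist"; returns a dict with "frame" (400x640x3 uint8, red, green, blue), "mtx" (3x3 intrinsics, pixels), "xyz" and "orientation" of the camera in the world; the wrist camera has in their place "mount" (4x4, takes a point from camera to tool coordinates, whose origin is the TCP and whose axes are the flange's). Camera axes: x right, y down, z forward; pixel columns grow to the right and rows downward; lengths in m; the calibration is good to about 2 mm. A picture is of the moment at which its call begins: read the wrist's pose just before it. There is no depth.
- finish_job(): hands the job in; it is judged then, once.
The state is a dict: "clock": time; "q": joint angles; "qd": joint speeds; "joint_torque": joint torques, N m; "tool_pos": TCP position; "eef_rot": TCP orientation; "contact_force": force on the tool from outside, world axes, zero at the start; "moment": the same for the moment, N m; "opening": opening from 0.0 (shut) to 1.0 (fully open); "finger_force": force on a finger pad.
Only numpy, scipy, OpenCV 4.12 (cv2) and the standard library are available. Lean on these libraries where they do the work, as an engineer would, in place of code of your own. Each camera call takes 0.05 s, during which the arm holds its last target. There are 200 camera calls.

## Task

The black pointer knob has come off the brass valve spindle on the green press control box. Pick it up, feel for the spindle's flat, press the knob gently on until it snaps fully home, then turn it clockwise so that its white pointer stands at the green mark, and let go. Do not ram or force it, and leave the other things on the bench where they are.

Things in the scene. Friction and masses are not known exactly. Their poses are not given: they have to be found in the camera images.
- knob_center (a point): centre, half-way up, of the loose upright black bar knob: 50 mm long (x, towards the pointer: white stripe on top and nose), 28 wide (y, grip across it), 44 tall, 50 to 85 g
- knob_bore (a point): mouth of the knob's D-bore, middle of its underside, 22 mm below its centre; bore upright, 25 mm deep. Its lowest 4.5 mm are round, 19.2 mm across, countersunk to 24 mm at the mouth; above that a flat on the pointer's side, 2.8 mm from the axis, makes it D-shaped. On the other side a lip (lowest 5 mm) has a groove above it
- pointer (a point): tip of the knob's pointer: middle of its nose, 25 mm along the knob's x axis from its centre. Leaning the knob gently (about 3 N) towards its pointer while feeling for the flat takes up the play in the bore and helps it to drop on
- spindle_tip (a point): top end of the brass spindle, on its axis, 24 mm above the collar. Axes are the box's, NOT the spindle's: x points to the green mark, z up. 18 mm across, flat 2 mm from its axis, sharp edges. The flat's direction is not measured: at the start it faces 23 to 120 degrees (0.4 to 2.1 rad) counter-clockwise (from above) of the mark; the knob goes on only with its pointer facing that way
- collar (a point): top of the round 48 mm aluminium collar at the spindle's foot, 74 mm above the bench, on its axis; box axes. A fully home knob's underside rests on it. At any angle the knob goes 4.5 mm over the spindle's end; aligned, it slides on freely about 6 mm, then a sprung ball opposite the flat resists (up to about 12 N) and snaps behind the lip. Over 45 N on it before it is home is ramming
- panel: green control box fixed to the bench, 180 (x) x 260 (y) x 70 mm high; origin: centre of its underside. Spindle at x -10, y -60 mm; a fitted knob like the loose one at x -10, y +60; two lamps near the +y end. The spindle turns with 0.1 N m friction: a knob pressed lightly (about 5 N) on its end slides round on it, and drops on by itself within about 0.1 rad of the flat
- grease_tin: blue tin, 48 mm across, 60 mm tall, loose; origin at the centre of its underside. Leave it alone.
- mould_insert: steel block 50 x 50 x 22 mm with a round boss on top, 36 mm tall in all, loose; origin at the centre of its underside. Leave it alone.
- wrench: steel wrench, 160 mm long (x), about 20 mm thick, lying loose on the bench; origin under its middle. Leave it alone.
There are look-alikes about, which are no part of the job. Of the things like the part that bears knob_center, leave any that is blue; of the rest the larger one is meant.

How it is judged:
On the way, in this order (a step that is already met when the one before it is completed fails the run):
1. the knob is snapped fully home on the spindle (z of knob_center in the frame of collar below 0.024 m and horizontal distance between knob_center and collar below 0.003 m), for 0.2 s.
2. the knob, still home, is turned to the green mark (z of knob_center in the frame of collar below 0.024 m and x of pointer in the frame of collar above 0.015 m and y of pointer in the frame of collar between -0.004 and 0.004 m), for 0.1 s.
At the end, for the whole second after the job is handed in: The knob sits snapped home on the spindle (within 2 mm of its full depth, within 3 mm of the axis), at rest, its pointer at the green mark within 4 mm at its tip (about 9 degrees), and is released (all of step 2 and horizontal distance between knob_center and collar below 0.003 m and linear speed of knob below 0.02 m/s); the robot touches nothing.
It fails at once if the knob is rammed: more than 45 N between it and the control box before it is home (contact force between knob and panel above 45 N and z of knob_center in the frame of collar above 0.024 m).
It fails at once if the tin, the mould insert or the wrench is moved by more than 20 mm (distance of any of grease_tin, mould_insert, wrench from where it was at the start of the episode above 0.02 m).
It also fails if it takes over 72 s, if anything falls off the work surface, if the arm or the gripper's body presses on something with over 40 N, if the wrist force passes 120 N, or if a joint passes its speed limit or range.

## Working session

There is one attempt and no reset: what is moved stays moved. The work goes in short steps, Python scripts to look and compute and a shell command to move; the robot and the scene stay as the last step left them, time stands still between calls to the robot, and variables do not carry over. Pictures are saved under pics/ and viewed, at most 10 in all, crops included, and the job is handed in when it is done.

```bash
mkdir -p pics; cat > h.py <<'E'
from plant import *
import numpy as np, cv2
from scipy.spatial.transform import Rotation as R
def cam(s, st=None):
    if 'mount' in s:
        T=np.eye(4);T[:3,:3]=R.from_quat(st['eef_rot']).as_matrix();T[:3,3]=st['tool_pos'];return T@np.array(s['mount'])
    T=np.eye(4);o=np.array(s['orientation']);T[:3,:3]=o if o.shape==(3,3) else R.from_quat(o).as_matrix();T[:3,3]=s['xyz'];return T
def ray(s,T,u,v):
    d=T[:3,:3]@np.linalg.inv(s['mtx'])@[u,v,1];return T[:3,3],d/np.linalg.norm(d)
def atz(s,T,u,v,z):
    o,d=ray(s,T,u,v);return o+d*(z-o[2])/d[2]
def tri(rs):
    A=sum(np.eye(3)-np.outer(d,d) for o,d in rs);b=sum((np.eye(3)-np.outer(d,d))@o for o,d in rs);return np.linalg.solve(A,b)
def proj(s,T,p):
    c=np.array(s['mtx'])@(np.linalg.inv(T)@np.append(p,1))[:3];return c[:2]/c[2]
E
python3 - <<'E'
from h import *
import pickle
st=get_state();print(st)
d={}
for n in("scene","top","wrist"):
    s=snapshot(n);d[n]=s;cv2.imwrite(f'pics/{n}0.png',s['frame'][:,:,::-1]);print(n,{k:np.round(v,4).tolist() for k,v in s.items() if k!='frame'})
pickle.dump((st,d),open('s0.pkl','wb'))
E
```

```text
{'clock': 0.0, 'q': array([ 1.34281396,  0.68996722, -0.19451157,  1.56635168,  0.15730495,
        0.90252474, -0.21513472]), 'qd': array([-1.31788514e-03,  3.16207458e-06, -2.57614871e-04, -1.10318243e-03,
       -1.18351034e-03,  1.31386435e-03,  1.66298230e-03]), 'joint_torque': array([ 7.96554605e-05, -5.27562654e+01, -1.26701228e+00, -1.53427935e+01,
       -5.27403841e-02,  6.63597370e-03,  1.69697373e-04]), 'tool_pos': array([ 0.16153189, -0.60309756,  0.23791842]), 'eef_rot': array([ 9.91442161e-01,  1.30543393e-01, -1.93448582e-04, -9.08963227e-04]), 'contact_force': array([-0.49858018, -0.16090786, -0.55692241]), 'moment': array([-0.02733191, -0.0236061 , -0.00772734]), 'finger_force': 0.0, 'opening': 1.0034912024185558}
scene {'mtx': [[439.671, 0.0, 326.4337], [0.0, 439.671, 197.0058], [0.0, 0.0, 1.0]], 'xyz': [1.0643, 0.2518, 0.7357], 'orientation': [0.4604, 0.8104, -0.3158, -0.1778]}
top {'mtx': [[489.9707, 0.0, 315.9649], [0.0, 489.9707, 200.6263], [0.0, 0.0, 1.0]], 'xyz': [0.3794, -0.0621, 1.3132], 'orientation': [-0.7011, 0.7076, -0.0562, 0.0677]}
wrist {'mtx': [[352.1102, 0.0, 320.7689], [0.0, 352.1102, 198.9717], [0.0, 0.0, 1.0]], 'mount': [[0.0006, -0.957, -0.29, 0.075], [1.0, 0.0003, 0.0013, -0.0002], [-0.0012, -0.29, 0.957, -0.1451], [0.0, 0.0, 0.0, 1.0]]}
```

View pics/scene0.png

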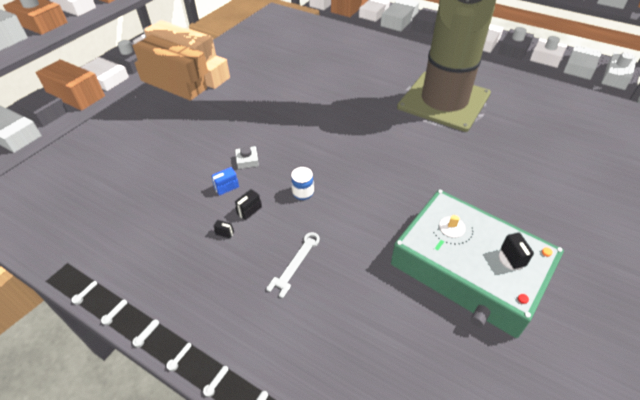

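View pics/top0.png

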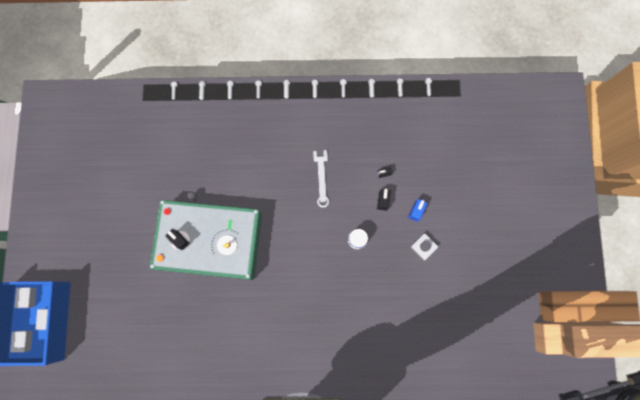

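The scene and top views show three loose knobs:
- Large black: scene (249,204), top (384,198).
- Small black: scene (224,229), top (385,171).
- Blue: scene (226,181), top (419,208).

The large black one fits, since it is not blue and is the larger of the rest. The spindle is at scene (454,222), top (229,243), with the green mark at top (229,224). I'll confirm with one enlarged crop.

```bash
python3 - <<'E'
import cv2,numpy as np
a=cv2.imread('pics/top0.png');b=cv2.imread('pics/scene0.png')
f=lambda i,x,y,w,h:cv2.resize(i[y:y+h,x:x+w],(400,300),interpolation=cv2.INTER_CUBIC)
m=np.vstack([np.hstack([f(a,360,160,80,60),f(b,200,160,80,60)]),np.hstack([f(a,150,190,120,90),f(b,390,180,180,135)])])
cv2.imwrite('pics/crop1.png',m)
E
```

```text
(no output)
```

View pics/crop1.png

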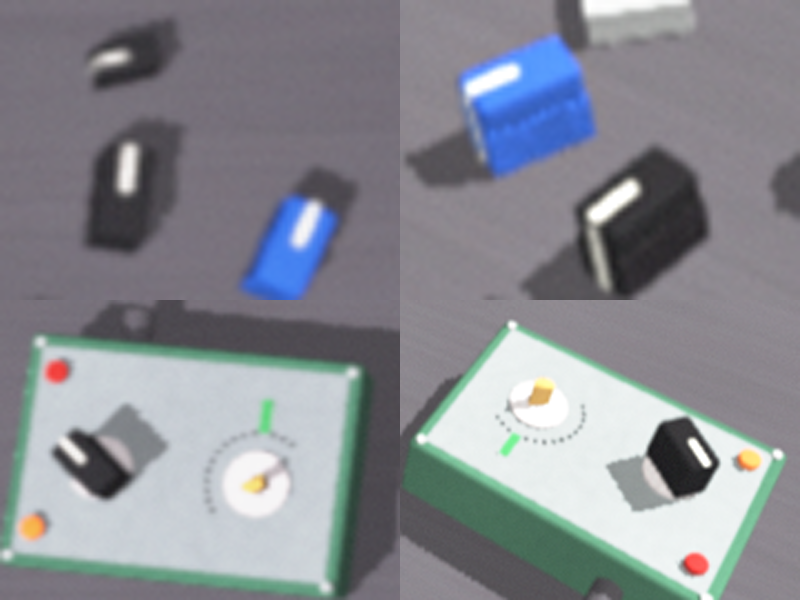

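Confirmed: the large black knob at top (385,198) has its stripe and pointer facing image-up (+x world). The panel's corner screws are clear in both views. Next I'll triangulate coarse positions.

```bash
cat >> h.py <<'E'
def pix(c,off,sc): return np.array(off)+(np.array(c,float)+.5)/sc-.5
E
python3 - <<'E'
from h import *
import pickle
st,d=pickle.load(open('s0.pkl','rb'))
a,b=d['top'],d['scene'];Ta,Tb=cam(a),cam(b)
def both(p,q): 
    r=[ray(a,Ta,*p),ray(b,Tb,*q)];x=tri(r);return x,np.linalg.norm(proj(a,Ta,x)-p)+np.linalg.norm(proj(b,Tb,x)-q)
o1,o2=(150,190),(390,180);s1,s2=400/120,400/180
P=[]
for n,p,q in [('++',(40,42),(306,298)),('+-',(353,72),(21,139)),('--',(327,288),(112,25)),('-+',(7,255),(378,155))]:
    x,e=both(pix(p,o1,s1),pix(q,o2,s2));P.append(x);print(n,x.round(4),round(e,2))
P=np.array(P);c=P.mean(0);ex=(P[0]+P[1]-P[2]-P[3])[:2];yaw=np.arctan2(ex[1],ex[0]);ey=(P[0]+P[3]-P[1]-P[2])[:2];print('c',c,'yaw',yaw,np.arctan2(-ey[0],ey[1]),np.linalg.norm(ex)/2,np.linalg.norm(ey)/2)
Rz=R.from_euler('z',yaw).as_matrix();print('spindle xy',c+Rz@[-.01,-.06,0])
for n,p,q in [('stripe nose',(128,144),(190,217)),('stripe tail',(128,192),(238,183))]:
    x,e=both(pix(p,(360,160),5),pix(q,(200,160),5));print(n,x.round(4),round(e,2))
p=both((358,238.5),(302,176))[0];print('tin',p)
print('mould',atz(a,Ta,425,245,.03),'wrench',atz(a,Ta,321,155,.01),atz(a,Ta,323,203,.01),'blue',atz(a,Ta,419,207,.04),'small',atz(a,Ta,385,171,.03))
T=R.from_quat(st['eef_rot']).as_matrix();print(T.round(3))
E
```

```text
++ [0.5992 0.3559 0.0735] 0.11
+- [0.573  0.1135 0.0723] 0.89
-- [0.4086 0.1311 0.0717] 1.03
-+ [0.4356 0.3748 0.071 ] 0.79
c [0.50410887 0.24381366 0.0721186 ] yaw -0.1110602698553162 -0.10899036143754394 0.16498078273881572 0.24448484905103524
spindle xy [0.48752056 0.18529163 0.0721186 ]
stripe nose [ 0.6343 -0.2245  0.0479] 0.17
stripe tail [ 0.6079 -0.2223  0.0458] 1.77
tin [ 0.5023513  -0.14940462  0.05315519]
mould [ 0.48627018 -0.325647    0.03      ] wrench [ 0.73751988 -0.05664584  0.01      ] [ 0.60370533 -0.06076431  0.01      ] blue [ 0.58520231 -0.31253546  0.04      ] small [ 0.68557751 -0.22795821  0.03      ]
[[ 0.966  0.259 -0.001]
 [ 0.259 -0.966  0.002]
 [-0.    -0.002 -1.   ]]
```

```bash
python3 -m jog '[[[0.05,-0.0226,0,0,0,0],[0.05,-0.0226,0,0,0,0],[0.05,-0.0226,0,0,0,0],[0.05,-0.0226,0,0,0,0],[0.05,-0.0226,0,0,0,0],[0.05,-0.0226,0,0,0,0],[0.05,-0.0226,0,0,0,0],[0.05,-0.0226,0,0,0,0],[0.05,-0.0226,0,0,0,0],[0.05,-0.0226,0,0,0,0],[0.05,-0.0226,0,0,0,0.16],[0,0,0,0,0,0.16]]]' 0.06; cat > w.py <<'E'
from h import *
import sys,pickle
def shot(n):
    st=get_state();s=snapshot('wrist');cv2.imwrite(f'pics/{n}.png',s['frame'][:,:,::-1]);pickle.dump((st,s),open(n+'.pkl','wb'))
    print(n,st['tool_pos'].round(4),R.from_quat(st['eef_rot']).as_matrix()[:,0].round(3),st['q'].round(2),st['clock'],st['contact_force'].round(2))
if __name__=='__main__': shot(sys.argv[1])
E
python3 w.py k1
```

```text
clock: 1.65
tool_pos: [0.6325, -0.2146, 0.2379]
eef_rot: [1.0, -0.027, 0.001, -0.002]
contact_force: [-0.7, 0.5, -0.9]
opening: 0.681
finger_force: 0.0
k1 [ 0.6325 -0.2146  0.2379] [ 0.999 -0.055  0.002] [ 0.28  0.75 -0.04  1.43  0.03  0.97 -1.39] 1.65 [-0.66  0.49 -0.87]
```

View pics/k1.png

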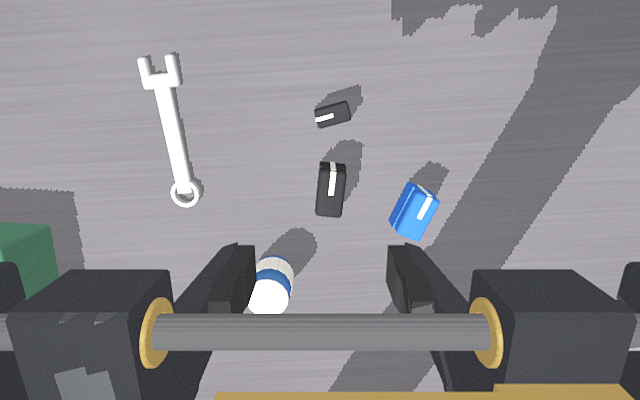

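View shows the target knob at about (331,190), stripe towards image-up; small black at (332,115), blue at (414,210). Taking a second, closer view.

```bash
python3 -m jog '[[[-0.01,0.005,0.05,0,0,0],[-0.01,0.005,0.04,0,0,0],[0,0,0,0,0,0]]]'; python3 w.py k2
python3 - <<'E'
import cv2
a=cv2.imread('pics/k2.png')
import pickle,numpy as np
b=cv2.imread('pics/k1.png')
m=np.hstack([cv2.resize(b[140:240,290:370],(400,500),interpolation=cv2.INTER_CUBIC),cv2.resize(a[100:300,240:400],(400,500),interpolation=cv2.INTER_CUBIC)])
cv2.imwrite('pics/k12.png',m)
E
```

```text
clock: 2.08
tool_pos: [0.6043, -0.2306, 0.1458]
eef_rot: [1.0, -0.029, -0.004, -0.001]
contact_force: [-0.1, 0.2, 1.1]
opening: 0.681
finger_force: 0.0
k2 [ 0.6043 -0.2306  0.1458] [ 0.998 -0.058 -0.008] [ 0.31  0.83 -0.04  1.57  0.04  0.75 -1.37] 2.075 [-0.08  0.24  1.15]
```

View pics/k12.png

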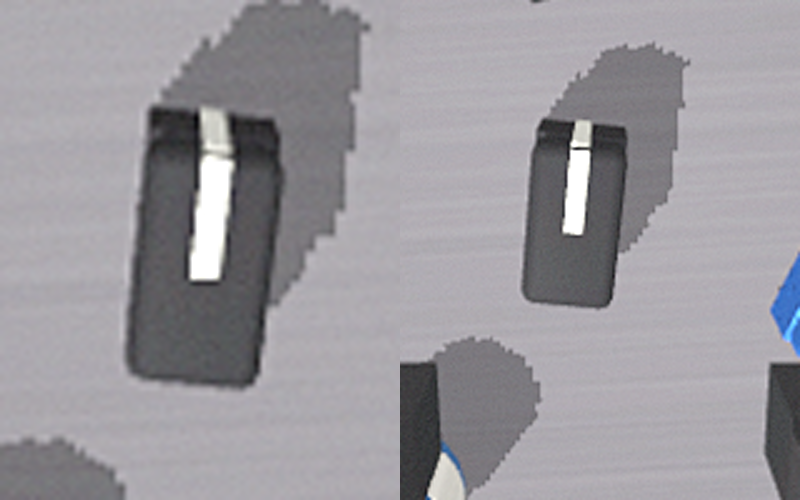

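Both crops show the knob's top face clearly, with nose edge and tail edge visible (k1 about (332,169) to (328.5,216); k2 about (312.5,160) to (306.5,221)).

```bash
python3 - <<'E'
from h import *
import pickle
(st1,a),(st2,b)=[pickle.load(open(n+'.pkl','rb')) for n in('k1','k2')]
Ta,Tb=cam(a,st1),cam(b,st2)
L=[(148,140),(278,153),(128,378),(258,387),(218,150),(206,281)];Q=[(137,147),(227,153),(122,301),(212,307),(181,149),(172,235)]
X=[]
for p,q in zip(L,Q):
    p=pix(p,(290,140),5);q=pix(q,(240,100),2.5);x=tri([ray(a,Ta,*p),ray(b,Tb,*q)]);y=atz(b,Tb,*q,.044);X.append(y);print(x.round(4),y.round(4),atz(a,Ta,*p,.044).round(4))
X=np.array(X);c=X[:4].mean(0);d=X[0]+X[1]-X[2]-X[3];print('centre',c,'yaw',np.arctan2(d[1],d[0]),'stripe yaw',np.arctan2(*(X[4]-X[5])[1::-1]),'len',np.linalg.norm(d)/2)
st=get_state();M=R.from_quat(st['eef_rot']).as_matrix();print(st['tool_pos'],M.T@(np.append(c[:2],.011)-st['tool_pos']),'toolyaw',np.arctan2(M[1,0],M[0,0]))
E
```

```text
[ 0.6307 -0.2118  0.0168] [ 0.6347 -0.2138  0.044 ] [ 0.6374 -0.2126  0.044 ]
[ 6.234e-01 -2.401e-01  5.000e-04] [ 0.6315 -0.2391  0.044 ] [ 0.6334 -0.238   0.044 ]
[ 0.589  -0.2058  0.0457] [ 0.5886 -0.2056  0.044 ] [ 0.5883 -0.2058  0.044 ]
[ 0.5839 -0.2323  0.041 ] [ 0.5851 -0.2323  0.044 ] [ 0.585  -0.2322  0.044 ]
[ 0.6326 -0.2262  0.037 ] [ 0.6334 -0.2262  0.044 ] [ 0.6347 -0.2262  0.044 ]
[ 0.6115 -0.2225  0.0554] [ 0.6082 -0.2219  0.044 ] [ 0.6081 -0.2226  0.044 ]
centre [ 0.6099683  -0.22271899  0.044     ] yaw -0.1607064831036834 stripe yaw -0.16818791294976004 len 0.04684357359560611
[ 0.6070856  -0.23062311  0.14816202] [ 0.00276458 -0.00802283  0.13715756] toolyaw -0.05818082364985419
```

```bash
python3 -m jog '[[[0.004,-0.008,0.02,0,0,0],[0,0,0.03,0,0,0.105],[0,0,0.03,0,0,0],[0,0,0.02,0,0,0],[0,0,0,0,0,0],[0,0,0,0,0,0]]]' 0.05; python3 - <<'E'
from h import *
st=get_state();M=R.from_quat(st['eef_rot']).as_matrix();print(st['tool_pos'],M.T@(np.array([.611,-.223,.011])-st['tool_pos']),M.round(4))
E
```

```text
clock: 2.88
tool_pos: [0.6137, -0.2225, 0.0498]
eef_rot: [0.997, -0.081, 0.001, 0.0]
contact_force: [-0.2, -0.8, 0.1]
opening: 0.568
finger_force: 0.0
[ 0.61373117 -0.2224982   0.04979621] [-0.00270407  0.00092891  0.03879023] [[ 9.867e-01 -1.623e-01  2.300e-03]
 [-1.623e-01 -9.867e-01 -6.000e-04]
 [ 2.300e-03  2.000e-04 -1.000e+00]]
```

```bash
python3 -m jog '[[[-0.003,0.001,0.02,0,0,0],[0,0,0.019,0,0,0],[0,0,0,0,0,0],[0,0,0,0,0,0]]]'; python3 -m jog '[[[0,0,0,0,0,0],[0,0,0,0,0,0],[0,0,0,0,0,0],[0,0,0,0,0,0],[0,0,0,0,0,0]]]' 0.015 40;  python3 -m jog '[[[0,0,-0.01,0,0,0],[0,0,-0.04,0,0,0],[0,0,-0.05,0,0,0],[0,0,-0.05,0,0,0],[0,0,-0.02,0,0,0],[0,0,0,0,0,0]]]'; python3 - <<'E'
from h import *
st=get_state();M=R.from_quat(st['eef_rot']).as_matrix();print(st['tool_pos'],M.round(3),np.arctan2(M[1,0],M[0,0]),st['q'])
E
```

```text
clock: 3.38
tool_pos: [0.6101, -0.2229, 0.0102]
eef_rot: [0.997, -0.082, 0.001, 0.0]
contact_force: [0.5, 0.1, 0.6]
opening: 0.568
finger_force: 0.0
clock: 4.0
tool_pos: [0.6098, -0.2229, 0.0102]
eef_rot: [0.997, -0.082, 0.0, 0.0]
contact_force: [-1.1, -0.2, 4.9]
opening: 0.311
finger_force: 40.0
clock: 4.75
tool_pos: [0.6104, -0.2232, 0.1817]
eef_rot: [0.997, -0.082, 0.002, 0.0]
contact_force: [-0.7, -0.1, -0.9]
opening: 0.313
finger_force: 40.0
[ 0.61041909 -0.22322053  0.18172637] [[ 0.987 -0.163  0.004]
 [-0.163 -0.987 -0.001]
 [ 0.004  0.001 -1.   ]] -0.16331001533061307 [ 0.28322908  0.78364145 -0.00691671  1.54929938  0.00712196  0.80484993
 -1.46069599]
```

```bash
python3 -m jog '[[[-0.018,-0.026,-0.005,0,0,0],[-0.03,-0.046,-0.005,0,0,0],[-0.03,-0.046,0,0,0,0],[-0.03,-0.046,0,0,0,0],[-0.03,-0.046,0,0,0,0],[-0.03,-0.046,0,0,0,0],[-0.03,-0.046,0,0,0,0],[-0.03,-0.046,0,0,0,0],[-0.025,-0.034,0,0,0,0],[0,0,0,0,0,0],[0,0,0,0,0,0]]]'; python3 w.py v1;python3 -m jog '[[[0,-0.02,0,0,0,0],[0,-0.02,0,0,0,0],[0,-0.01,0,0,0,0],[0,0,0,0,0,0],[0,0,0,0,0,0]]]'; python3 w.py v2
```

```text
clock: 6.12
tool_pos: [0.4216, 0.1943, 0.189]
eef_rot: [0.997, -0.082, -0.001, 0.001]
contact_force: [0.1, -0.2, 0.2]
opening: 0.316
finger_force: 40.0
v1 [0.4216 0.1943 0.189 ] [ 0.987 -0.163 -0.001] [-0.58  0.57  0.08  2.1  -0.1   0.48 -2.16] 6.125 [ 0.12 -0.15  0.21]
clock: 6.8
tool_pos: [0.4298, 0.244, 0.1896]
eef_rot: [0.997, -0.082, -0.0, 0.0]
contact_force: [-0.9, 0.2, 0.3]
opening: 0.31
finger_force: 40.0
v2 [0.4298 0.244  0.1896] [ 0.987 -0.163 -0.   ] [-0.67  0.6   0.1   2.01 -0.11  0.53 -2.23] 6.8 [-0.86  0.22  0.28]
```

View pics/v1.png

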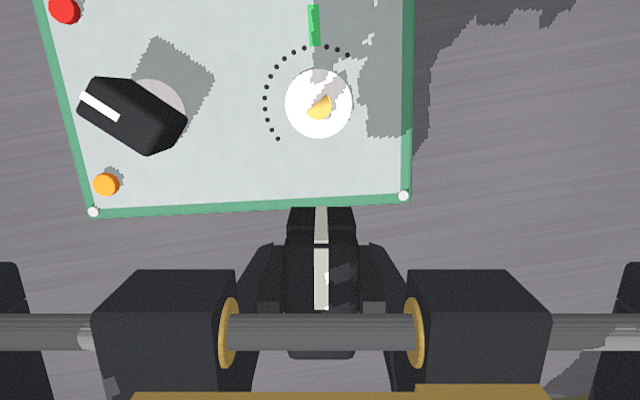

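v1 shows the collar (319,103), brass spindle (319,107), green mark (314,25), fitted knob (135,115), and the held knob's nose/stripe at (321,225). Enlarging the spindle in v1 and v2.

```bash
python3 - <<'E'
import cv2,numpy as np
a=cv2.imread('pics/v1.png');b=cv2.imread('pics/v2.png')
f=lambda i,x,y:cv2.resize(i[y:y+100,x:x+80],(400,500),interpolation=cv2.INTER_CUBIC)
# spot in v2 by brass colour
for i in(a,b):
    h=cv2.cvtColor(i[:190],cv2.COLOR_BGR2HSV);m=cv2.inRange(h,(12,70,120),(35,255,255));n,l,s,c=cv2.connectedComponentsWithStats(m)
    print([(s[k].tolist(),c[k].round(1)) for k in range(1,n) if s[k,4]>30])
    w=cv2.inRange(i[:190],(235,235,235),(255,255,255));n,l,s,c=cv2.connectedComponentsWithStats(w)
    print([(s[k].tolist(),c[k].round(1)) for k in range(1,n) if s[k,4]>100])
    if i is b:
        k0=c
cv2.imwrite('pics/v12.png',np.hstack([f(a,280,55),f(b,380,55)]))
E
```

```text
[([307, 95, 25, 25, 388], array([320.6, 108.4])), ([92, 173, 28, 17, 393], array([105.5, 182. ]))]
[([285, 70, 67, 69, 2559], array([314.9, 106.9])), ([79, 91, 40, 31, 341], array([ 98.6, 105.6]))]
[([378, 95, 31, 25, 517], array([395.3, 107.5])), ([160, 173, 26, 17, 362], array([172.2, 182. ]))]
[([165, 91, 39, 30, 343], array([184.3, 105.8])), ([355, 102, 12, 29, 163], array([360.8, 114.9]))]
```

View pics/v12.png

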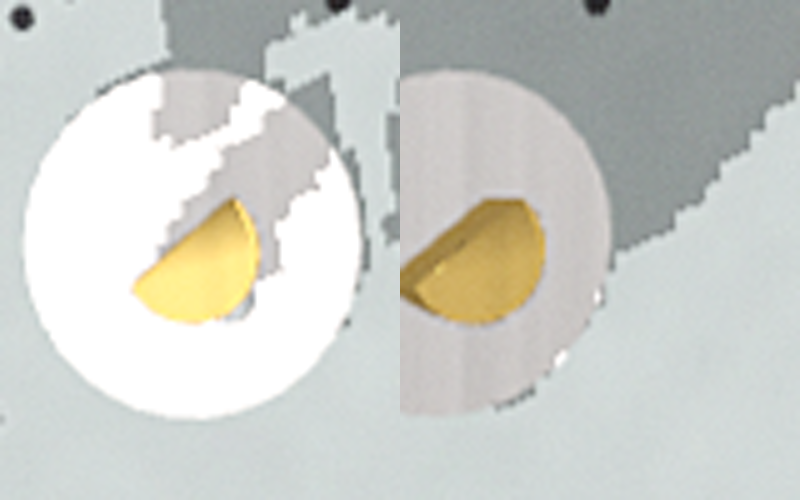

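```bash
python3 - <<'E'
from h import *
import pickle
(s1,a),(s2,b)=[pickle.load(open(n+'.pkl','rb')) for n in('v1','v2')]
Ta,Tb=cam(a,s1),cam(b,s2)
f1=lambda p:pix(p,(280,55),5); f2=lambda p:pix(p,(380,55),5)
for n,p,q,z in [('collar',(193,244),(41,244),.074),('tip',(193,256),(79,255),.098),('chordA',(132,290),(15,286),.098),('chordB',(234,200),(127,200),.098)]:
    x=tri([ray(a,Ta,*f1(p)),ray(b,Tb,*f2(q))]);A=atz(a,Ta,*f1(p),z);B=atz(b,Tb,*f2(q),z);print(n,x.round(4),A.round(4),B.round(4))
    if n=='chordA':A0,B0=A,B
for A1,B1 in[(A,A0),(B,B0)]:
    d=A1-B1;print('flat normal yaw',np.arctan2(d[0],-d[1])*1, np.arctan2(d[1],d[0])+np.pi/2,np.linalg.norm(d))
# green mark in v1
m=cv2.inRange(cv2.cvtColor(a['frame'],cv2.COLOR_RGB2HSV),(50,150,120),(75,255,255));ys,xs=np.where(m[:60,290:340]);print('mark',xs.mean()+290,ys.mean(),ys.min(),ys.max())
g=atz(a,Ta,xs.mean()+290,ys.mean(),.0705);print(g)
c1=atz(a,Ta,93,212,.0715);c2=atz(a,Ta,403.5,196,.0715);print(c1,c2,'panel yaw',np.arctan2(-(c1-c2)[0],(c1-c2)[1]))
# held knob stripe: px rows in v1
g=a['frame'].astype(int).min(2);
for r in (210,225,238,250,265,280,300):
    x=np.where(g[r,300:345]>150)[0]+300;print(r,x.min() if len(x) else None,x.max() if len(x) else None)
M=R.from_quat(s1['eef_rot']).as_matrix()
for p in [(321,245),(321,310),(321,207),(321,358)]:
    print(p,(M.T@(atz(a,Ta,*p,s1['tool_pos'][2]+.034)-s1['tool_pos'])).round(4))
E
```

```text
collar [0.4882 0.1849 0.0703] [0.4882 0.1848 0.074 ] [0.4885 0.1855 0.074 ]
tip [0.4875 0.1849 0.0969] [0.4874 0.1849 0.098 ] [0.4877 0.1851 0.098 ]
chordA [0.4847 0.1935 0.0961] [0.4845 0.1934 0.098 ] [0.4851 0.1938 0.098 ]
chordB [0.4935 0.1786 0.0992] [0.4934 0.1785 0.098 ] [0.4935 0.1783 0.098 ]
flat normal yaw 0.5411496648596121 0.5411496648596121 0.01737704346344694
flat normal yaw 0.49656169684294454 0.4965616968429445 0.01759014368511886
mark 316.2156862745098 25.235294117647058 5 45
[0.53897434 0.17777875 0.0705    ]
[0.43556839 0.37311697 0.0715    ] [0.40880113 0.13083761 0.0715    ] panel yaw -0.11003471458356873
210 316 325
225 315 326
238 314 327
250 314 327
265 314 327
280 314 328
300 314 327
(321, 245) [ 0.0248 -0.     -0.034 ]
(321, 310) [-0.001 -0.    -0.034]
(321, 207) [ 0.0385 -0.     -0.034 ]
(321, 358) [-0.0222  0.     -0.034 ]
```

Axis is (0.488,0.185), with the collar at 0.074 and the tip at 0.098. The flat faces world yaw about 0.52 (0.63 rad CCW of the mark), and the panel yaw is -0.11. The knob centre sits about 2 mm ahead of the TCP.

```bash
python3 -m jog '[[[0,0,0,0,0,-0.171],[0,0,0,0,0,-0.171],[0,0,0,0,0,-0.171],[0,0,0,0,0,-0.17],[0.01,0.03,0,0,0,0],[0.009,0.03,0,0,0,0],[0,0.02,0.02,0,0,0],[0,0,0.02,0,0,0],[0,0,0.02,0,0,0],[0,0,0,0,0,0],[0,0,0,0,0,0]]]'
cat > t.py <<'E'
from h import *
st=get_state();M=R.from_quat(st['eef_rot']).as_matrix();yaw=np.arctan2(M[1,0],M[0,0])
k=st['tool_pos']+M@[.002,0,.0102]
print('tcp',st['tool_pos'].round(4),'yaw',yaw.round(3),'rel mark',(yaw+.11).round(3),'tilt',M[:2,2].round(4),'underside',k.round(4),'d to axis in tool',(M.T@(np.array([.4878,.185,.098])-k)).round(4),'F',st['contact_force'].round(1),'M',st['moment'].round(2),'op',round(st['opening'],3),'q7',st['q'][6].round(2),st['clock'])
E
python3 t.py
```

```text
clock: 8.22
tool_pos: [0.4866, 0.1844, 0.1303]
eef_rot: [0.966, 0.257, 0.0, 0.0]
contact_force: [0.1, -0.2, 0.1]
opening: 0.31
finger_force: 40.0
tcp [0.4866 0.1844 0.1303] yaw 0.519 rel mark 0.629 tilt [ 0.0007 -0.    ] underside [0.4883 0.1854 0.1201] d to axis in tool [-0.0006  0.0001  0.0221] F [ 0.1 -0.2  0.1] M [ 0.01 -0.03  0.  ] op 0.31 q7 -1.66 8.225
```

```bash
python3 -m jog '[[[0,0,0.01,0,0,0],[0,0,0.008,0,0,0],[0,0,0.003,0,0,0],[0,0,0.002,0,0,0],[0,0,0,0,0,0]]]'; python3 t.py;  python3 -m jog '[[[0,0,0.001,0,0,0],[0,0,0.001,0,0,0],[0,0,0,0,0,0]]]'; python3 t.py
```

```text
clock: 8.85
tool_pos: [0.4863, 0.1846, 0.1066]
eef_rot: [0.966, 0.257, -0.0, 0.0]
contact_force: [0.5, -0.4, -0.5]
opening: 0.316
finger_force: 40.0
tcp [0.4863 0.1846 0.1066] yaw 0.52 rel mark 0.63 tilt [-0.0001 -0.0002] underside [0.488  0.1856 0.0964] d to axis in tool [-0.0004  0.0004 -0.0016] F [ 0.5 -0.4 -0.5] M [-0.01 -0.04  0.03] op 0.316 q7 -1.66 8.85
clock: 9.22
tool_pos: [0.4862, 0.1846, 0.1047]
eef_rot: [0.966, 0.257, -0.0, 0.0]
contact_force: [-0.3, 0.6, 0.2]
opening: 0.313
finger_force: 40.0
tcp [0.4862 0.1846 0.1047] yaw 0.52 rel mark 0.63 tilt [ 0.     -0.0001] underside [0.488  0.1856 0.0945] d to axis in tool [-0.0004  0.0004 -0.0035] F [-0.3  0.6  0.2] M [-0.04  0.01  0.02] op 0.313 q7 -1.66 9.225
```

```bash
python3 -m jog '[[[0,0,0.001,0,0,0],[0,0,0,0,0,0]]]'; python3 -m jog '[[[0,0,0.001,0,0,0],[0,0,0,0,0,0]]]'; python3 t.py;  python3 -m jog '[[[0,0,0.0007,0,0,0],[0,0,0,0,0,0]]]'; python3 t.py
```

```text
clock: 9.48
tool_pos: [0.4863, 0.1846, 0.1037]
eef_rot: [0.966, 0.257, -0.0, 0.0]
contact_force: [0.3, -0.1, -0.3]
opening: 0.315
finger_force: 40.0
clock: 9.72
tool_pos: [0.4863, 0.1846, 0.1034]
eef_rot: [0.966, 0.257, 0.0, 0.0]
contact_force: [-0.7, -0.8, 6.6]
opening: 0.314
finger_force: 40.0
tcp [0.4863 0.1846 0.1034] yaw 0.52 rel mark 0.63 tilt [0.0005 0.    ] underside [0.4881 0.1855 0.0932] d to axis in tool [-0.0005  0.0003 -0.0048] F [-0.7 -0.8  6.6] M [-0.11  0.29 -0.01] op 0.314 q7 -1.66 9.725
clock: 9.98
tool_pos: [0.4864, 0.1846, 0.1032]
eef_rot: [0.966, 0.257, 0.0, 0.0]
contact_force: [-1.9, -0.8, 11.4]
opening: 0.314
finger_force: 40.0
tcp [0.4864 0.1846 0.1032] yaw 0.52 rel mark 0.63 tilt [0.0009 0.0001] underside [0.4881 0.1856 0.093 ] d to axis in tool [-0.0006  0.0004 -0.005 ] F [-1.9 -0.8 11.4] M [-0.15  0.46 -0.01] op 0.314 q7 -1.66 9.975
```

Rests on the spindle's end at ~4.8 mm depth, so the angle is slightly off. Easing off and sweeping.

```bash
python3 -m jog '[[[0.0002,0,-0.0006,0,0,0],[0,0,0,0,0,-0.04],[0,0,0,0,0,-0.04],[0,0,0,0,0,0]]]'; python3 t.py;  python3 -m jog '[[[0,0,0,0,0,-0.04],[0,0,0,0,0,-0.04],[0,0,0,0,0,0]]]'; python3 t.py
```

```text
clock: 10.48
tool_pos: [0.4869, 0.1848, 0.1033]
eef_rot: [0.955, 0.296, 0.001, -0.0]
contact_force: [-0.8, 0.6, 7.0]
opening: 0.315
finger_force: 40.0
tcp [0.4869 0.1848 0.1033] yaw 0.6 rel mark 0.71 tilt [0.0012 0.0004] underside [0.4886 0.1859 0.0931] d to axis in tool [-0.0011  0.0003 -0.0049] F [-0.8  0.6  7. ] M [-0.09  0.15 -0.02] op 0.315 q7 -1.62 10.475
clock: 10.85
tool_pos: [0.4872, 0.1849, 0.1033]
eef_rot: [0.943, 0.333, 0.001, -0.0]
contact_force: [-0.6, 0.4, 5.2]
opening: 0.316
finger_force: 40.0
tcp [0.4872 0.1849 0.1033] yaw 0.68 rel mark 0.79 tilt [0.0018 0.0007] underside [0.4888 0.1862 0.0931] d to axis in tool [-0.0015  0.0003 -0.0049] F [-0.6  0.4  5.2] M [-0.04 -0.06 -0.04] op 0.316 q7 -1.57 10.85
```

```bash
python3 -m jog '[[[0.0003,0,0.0001,0,0,0],[0,0,0,0,0,0.04],[0,0,0,0,0,0.04],[0,0,0,0,0,0.04],[0,0,0,0,0,0.04],[0,0,0,0,0,0]]]'; python3 t.py;  python3 -m jog '[[[0,0,0,0,0,0.04],[0,0,0,0,0,0.04],[0,0,0,0,0,0]]]'; python3 t.py; python3 -m jog '[[[0,0,0,0,0,0.04],[0,0,0,0,0,0.04],[0,0,0,0,0,0]]]'; python3 t.py
```

```text
clock: 11.6
tool_pos: [0.4873, 0.1851, 0.1031]
eef_rot: [0.966, 0.257, 0.001, -0.0]
contact_force: [0.2, 0.1, 5.1]
opening: 0.315
finger_force: 40.0
tcp [0.4873 0.1851 0.1031] yaw 0.52 rel mark 0.63 tilt [0.0016 0.0005] underside [0.4891 0.1861 0.0929] d to axis in tool [-0.0016  0.0003 -0.0051] F [0.2 0.1 5.1] M [-0.07 -0.05  0.  ] op 0.315 q7 -1.66 11.6
clock: 11.98
tool_pos: [0.4875, 0.1853, 0.1029]
eef_rot: [0.976, 0.218, 0.001, -0.0]
contact_force: [0.3, 0.4, 4.8]
opening: 0.313
finger_force: 40.0
tcp [0.4875 0.1853 0.1029] yaw 0.44 rel mark 0.55 tilt [0.0018 0.0008] underside [0.4893 0.1862 0.0927] d to axis in tool [-0.0018  0.0004 -0.0053] F [0.3 0.4 4.8] M [ 0.09 -0.23  0.04] op 0.313 q7 -1.71 11.975
clock: 12.35
tool_pos: [0.4875, 0.1853, 0.1029]
eef_rot: [0.984, 0.179, 0.001, -0.0]
contact_force: [0.5, -0.8, 6.7]
opening: 0.314
finger_force: 40.0
tcp [0.4875 0.1853 0.1029] yaw 0.36 rel mark 0.47 tilt [0.0019 0.0007] underside [0.4894 0.186  0.0928] d to axis in tool [-0.0019  0.0004 -0.0053] F [ 0.5 -0.8  6.7] M [ 0.04 -0.19 -0.02] op 0.314 q7 -1.76 12.35
```

```bash
python3 -m jog '[[[0.0006,0,0,0,0,0],[0,0,0,0,0,0]]]'; python3 t.py;  python3 -m jog '[[[0,0,0,0,0,-0.04],[0,0,0,0,0,-0.04],[0,0,0,0,0,0]]]'; python3 t.py; python3 -m jog '[[[0,0,0,0,0,-0.04],[0,0,0,0,0,-0.04],[0,0,0,0,0,0]]]'; python3 t.py; python3 -m jog '[[[0,0,0,0,0,-0.04],[0,0,0,0,0,-0.04],[0,0,0,0,0,0]]]'; python3 t.py
```

```text
clock: 12.6
tool_pos: [0.4876, 0.1853, 0.1029]
eef_rot: [0.984, 0.179, 0.0, -0.0]
contact_force: [-0.4, -0.0, 7.2]
opening: 0.313
finger_force: 40.0
tcp [0.4876 0.1853 0.1029] yaw 0.36 rel mark 0.47 tilt [0.0009 0.0004] underside [0.4895 0.186  0.0927] d to axis in tool [-0.0019  0.0004 -0.0053] F [-0.4 -0.   7.2] M [ 0.03 -0.1   0.  ] op 0.313 q7 -1.76 12.6
clock: 12.98
tool_pos: [0.4873, 0.185, 0.1029]
eef_rot: [0.976, 0.219, 0.0, 0.0]
contact_force: [-0.3, -0.4, 6.8]
opening: 0.313
finger_force: 40.0
tcp [0.4873 0.185  0.1029] yaw 0.441 rel mark 0.551 tilt [ 0.0004 -0.    ] underside [0.4891 0.1858 0.0927] d to axis in tool [-0.0016  0.0002 -0.0053] F [-0.3 -0.4  6.8] M [-0.08  0.06  0.02] op 0.313 q7 -1.71 12.975
clock: 13.35
tool_pos: [0.4876, 0.1853, 0.1024]
eef_rot: [0.966, 0.257, 0.0, -0.0]
contact_force: [0.3, 0.8, -0.0]
opening: 0.312
finger_force: 40.0
tcp [0.4876 0.1853 0.1024] yaw 0.52 rel mark 0.63 tilt [0.0008 0.0005] underside [0.4894 0.1863 0.0922] d to axis in tool [-0.002   0.0003 -0.0058] F [ 0.3  0.8 -0. ] M [ 0.14 -0.33 -0.01] op 0.312 q7 -1.66 13.35
clock: 13.72
tool_pos: [0.4877, 0.1853, 0.1024]
eef_rot: [0.955, 0.296, 0.0, -0.0]
contact_force: [3.3, 0.9, -0.8]
opening: 0.313
finger_force: 40.0
tcp [0.4877 0.1853 0.1024] yaw 0.6 rel mark 0.71 tilt [0.0008 0.0006] underside [0.4894 0.1865 0.0922] d to axis in tool [-0.0022  0.0003 -0.0058] F [ 3.3  0.9 -0.8] M [ 0.25 -0.62 -0.04] op 0.313 q7 -1.62 13.725
```

Fz dropped to 0 with extra depth near yaw 0.52, so it has dropped onto the flat. Turning back to ~0.53 and sliding down.

```bash
python3 -m jog '[[[0,0,0,0,0,0.035],[0,0,0,0,0,0.035],[0,0,0.001,0,0,0],[0,0,0,0,0,0]]]'; python3 t.py;  python3 -m jog '[[[0,0,0.001,0,0,0],[0,0,0.0005,0,0,0],[0,0,0,0,0,0]]]'; python3 t.py
```

```text
clock: 14.22
tool_pos: [0.4875, 0.1853, 0.1016]
eef_rot: [0.965, 0.262, 0.0, -0.0]
contact_force: [3.2, 1.9, -0.1]
opening: 0.311
finger_force: 40.0
tcp [0.4875 0.1853 0.1016] yaw 0.53 rel mark 0.64 tilt [0.0007 0.0003] underside [0.4892 0.1863 0.0914] d to axis in tool [-0.0019  0.0004 -0.0066] F [ 3.2  1.9 -0.1] M [ 0.44 -0.74  0.05] op 0.311 q7 -1.66 14.225
clock: 14.6
tool_pos: [0.4875, 0.1853, 0.1]
eef_rot: [0.965, 0.262, 0.0, -0.0]
contact_force: [4.2, 3.2, 0.6]
opening: 0.315
finger_force: 40.0
tcp [0.4875 0.1853 0.1   ] yaw 0.53 rel mark 0.64 tilt [0.0006 0.0004] underside [0.4893 0.1863 0.0898] d to axis in tool [-0.0019  0.0004 -0.0082] F [4.2 3.2 0.6] M [ 0.48 -0.83  0.05] op 0.315 q7 -1.66 14.6
```

```bash
python3 -m jog '[[[0.0006,0,0.001,0,0,0],[0,0,0.001,0,0,0],[0,0,0,0,0,0]]]'; python3 t.py;  python3 -m jog '[[[0.0003,0,0.001,0,0,0],[0,0,0.0005,0,0,0],[0,0,0,0,0,0]]]'; python3 t.py
```

```text
clock: 14.98
tool_pos: [0.4876, 0.1853, 0.0978]
eef_rot: [0.965, 0.262, -0.0, 0.0]
contact_force: [3.2, 1.6, -1.2]
opening: 0.31
finger_force: 40.0
tcp [0.4876 0.1853 0.0978] yaw 0.53 rel mark 0.64 tilt [-0.0004 -0.0003] underside [0.4893 0.1863 0.0876] d to axis in tool [-0.002   0.0003 -0.0104] F [ 3.2  1.6 -1.2] M [ 0.41 -0.76  0.02] op 0.31 q7 -1.66 14.975
clock: 15.35
tool_pos: [0.4877, 0.1853, 0.0963]
eef_rot: [0.965, 0.262, -0.0, 0.0]
contact_force: [1.8, 1.0, -0.9]
opening: 0.313
finger_force: 40.0
tcp [0.4877 0.1853 0.0963] yaw 0.53 rel mark 0.64 tilt [-0.0007 -0.0005] underside [0.4894 0.1863 0.0861] d to axis in tool [-0.002   0.0003 -0.0119] F [ 1.8  1.  -0.9] M [ 0.3  -0.55 -0.01] op 0.313 q7 -1.66 15.35
```

```bash
python3 -m jog '[[[0.0002,0,0.001,0,0,0],[0,0,0.0005,0,0,0],[0,0,0,0,0,0]]]'; python3 t.py;  python3 -m jog '[[[0.0002,0,0.001,0,0,0],[0,0,0.0005,0,0,0],[0,0,0,0,0,0]]]'; python3 t.py
```

```text
clock: 15.72
tool_pos: [0.4877, 0.1853, 0.0948]
eef_rot: [0.965, 0.262, -0.001, 0.0]
contact_force: [1.6, 0.5, -2.2]
opening: 0.313
finger_force: 40.0
tcp [0.4877 0.1853 0.0948] yaw 0.53 rel mark 0.64 tilt [-0.001  -0.0007] underside [0.4894 0.1863 0.0846] d to axis in tool [-0.0021  0.0003 -0.0134] F [ 1.6  0.5 -2.2] M [ 0.15 -0.29 -0.02] op 0.313 q7 -1.66 15.725
clock: 16.1
tool_pos: [0.4877, 0.1854, 0.0933]
eef_rot: [0.965, 0.262, -0.001, 0.0]
contact_force: [-0.3, 0.3, -1.4]
opening: 0.317
finger_force: 40.0
tcp [0.4877 0.1854 0.0933] yaw 0.53 rel mark 0.64 tilt [-0.0013 -0.0008] underside [0.4895 0.1864 0.0831] d to axis in tool [-0.0021  0.0003 -0.0149] F [-0.3  0.3 -1.4] M [0.02 0.02 0.02] op 0.317 q7 -1.66 16.1
```

```bash
for i in 1; do python3 -m jog '[[[0,0,0.001,0,0,0],[0,0,0.001,0,0,0],[0,0,0,0,0,0]]]'; done; python3 t.py;  python3 -m jog '[[[0,0,0.001,0,0,0],[0,0,0.001,0,0,0],[0,0,0,0,0,0]]]'; python3 t.py
```

```text
clock: 16.48
tool_pos: [0.4878, 0.1853, 0.0915]
eef_rot: [0.965, 0.262, -0.001, 0.0]
contact_force: [-2.1, -1.3, 3.1]
opening: 0.312
finger_force: 40.0
tcp [0.4878 0.1853 0.0915] yaw 0.53 rel mark 0.64 tilt [-0.0011 -0.0008] underside [0.4895 0.1863 0.0813] d to axis in tool [-0.0021  0.0003 -0.0167] F [-2.1 -1.3  3.1] M [-0.24  0.42  0.02] op 0.312 q7 -1.66 16.475
clock: 16.85
tool_pos: [0.4878, 0.1854, 0.0891]
eef_rot: [0.965, 0.262, -0.001, 0.0]
contact_force: [-2.7, -3.0, 0.4]
opening: 0.313
finger_force: 40.0
tcp [0.4878 0.1854 0.0891] yaw 0.53 rel mark 0.64 tilt [-0.0013 -0.0008] underside [0.4895 0.1864 0.0789] d to axis in tool [-0.0022  0.0003 -0.0191] F [-2.7 -3.   0.4] M [-0.33  0.52 -0.01] op 0.313 q7 -1.66 16.85
```

```bash
python3 -m jog '[[[-0.0004,0,0.001,0,0,0],[0,0,0.001,0,0,0],[0,0,0,0,0,0]]]'; python3 t.py;  python3 -m jog '[[[0,0,0.001,0,0,0],[0,0,0.0007,0,0,0],[0,0,0,0,0,0]]]'; python3 t.py;  python3 -m jog '[[[0,0,0.0008,0,0,0],[0,0,0,0,0,0]]]'; python3 t.py
```

```text
clock: 17.23
tool_pos: [0.4878, 0.1854, 0.0871]
eef_rot: [0.965, 0.262, -0.0, 0.0]
contact_force: [-1.7, -1.0, -3.2]
opening: 0.316
finger_force: 40.0
tcp [0.4878 0.1854 0.0871] yaw 0.53 rel mark 0.64 tilt [-0.0007 -0.0004] underside [0.4895 0.1864 0.0769] d to axis in tool [-0.0022  0.0004 -0.0211] F [-1.7 -1.  -3.2] M [-0.25  0.35  0.03] op 0.316 q7 -1.66 17.225
clock: 17.6
tool_pos: [0.4883, 0.1857, 0.0857]
eef_rot: [0.965, 0.262, 0.0, -0.0]
contact_force: [-0.5, -0.4, -2.1]
opening: 0.315
finger_force: 40.0
tcp [0.4883 0.1857 0.0857] yaw 0.53 rel mark 0.64 tilt [0.0005 0.0003] underside [0.49   0.1867 0.0755] d to axis in tool [-0.0028  0.0004 -0.0225] F [-0.5 -0.4 -2.1] M [-0.12  0.25 -0.01] op 0.315 q7 -1.66 17.6
clock: 17.85
tool_pos: [0.4886, 0.1859, 0.0851]
eef_rot: [0.965, 0.262, 0.001, -0.0]
contact_force: [0.0, 0.4, -1.6]
opening: 0.311
finger_force: 40.0
tcp [0.4886 0.1859 0.0851] yaw 0.53 rel mark 0.64 tilt [0.0012 0.0007] underside [0.4904 0.1869 0.0749] d to axis in tool [-0.0031  0.0004 -0.0231] F [ 0.   0.4 -1.6] M [-0.09  0.08  0.  ] op 0.311 q7 -1.66 17.85
```

```bash
python3 -m jog '[[[0,0,0.001,0,0,0],[0,0,0,0,0,0]]]'; python3 t.py;  python3 -m jog '[[[0,0,0.001,0,0,0],[0,0,0,0,0,0]]]'; python3 t.py
```

```text
clock: 18.1
tool_pos: [0.4886, 0.1859, 0.0842]
eef_rot: [0.965, 0.262, 0.001, -0.0]
contact_force: [0.5, -1.0, -0.4]
opening: 0.317
finger_force: 40.0
tcp [0.4886 0.1859 0.0842] yaw 0.53 rel mark 0.64 tilt [0.0013 0.0007] underside [0.4904 0.1869 0.074 ] d to axis in tool [-0.0031  0.0003 -0.024 ] F [ 0.5 -1.  -0.4] M [ 0.   -0.02  0.06] op 0.317 q7 -1.66 18.1
clock: 18.35
tool_pos: [0.4887, 0.1859, 0.0841]
eef_rot: [0.965, 0.262, 0.001, -0.0]
contact_force: [-2.7, 0.0, 8.5]
opening: 0.314
finger_force: 40.0
tcp [0.4887 0.1859 0.0841] yaw 0.53 rel mark 0.64 tilt [0.0018 0.0007] underside [0.4904 0.1869 0.0739] d to axis in tool [-0.0031  0.0003 -0.0241] F [-2.7  0.   8.5] M [-0.15  0.3  -0.02] op 0.314 q7 -1.66 18.35
```

Seated on the collar at 24 mm depth. A slightly firmer press, then turn clockwise.

```bash
python3 -m jog '[[[0,0,0.0007,0,0,0],[0,0,0,0,0,0],[0,0,-0.001,0,0,0],[0,0,0,0,0,0]]]'; python3 t.py;  python3 -m jog '[[[0,0,0,0,0,0.08],[0,0,0,0,0,0.08],[0,0,0,0,0,0.08],[0,0,0,0,0,0.08],[0,0,0,0,0,0]]]'; python3 t.py
```

```text
clock: 18.85
tool_pos: [0.4886, 0.1859, 0.0841]
eef_rot: [0.965, 0.262, 0.001, -0.0]
contact_force: [-1.4, -0.8, 9.4]
opening: 0.318
finger_force: 40.0
tcp [0.4886 0.1859 0.0841] yaw 0.53 rel mark 0.64 tilt [0.0016 0.0007] underside [0.4904 0.1869 0.0739] d to axis in tool [-0.0031  0.0003 -0.0241] F [-1.4 -0.8  9.4] M [-0.09  0.26  0.02] op 0.318 q7 -1.66 18.85
clock: 19.48
tool_pos: [0.4895, 0.1851, 0.0841]
eef_rot: [0.995, 0.104, 0.002, 0.0]
contact_force: [0.3, -2.4, 7.7]
opening: 0.311
finger_force: 40.0
tcp [0.4895 0.1851 0.0841] yaw 0.208 rel mark 0.318 tilt [ 0.0031 -0.0002] underside [0.4915 0.1855 0.0739] d to axis in tool [-0.0037 -0.0002 -0.0241] F [ 0.3 -2.4  7.7] M [-0.27 -0.1  -0.01] op 0.311 q7 -1.85 19.475
```

```bash
python3 -m jog '[[[0,0,0,0,0,0.08],[0,0,0,0,0,0.08],[0,0,0,0,0,0.08],[0,0,0,0,0,0.08],[0,0,0,0,0,0],[0,0,0,0,0,0]]]'; python3 t.py; python3 - <<'E'
from h import *
st=get_state();s=snapshot('scene');cv2.imwrite('pics/f1.png',cv2.resize(s['frame'][150:300,360:560,::-1],(800,600),interpolation=cv2.INTER_CUBIC))
E
```

```text
clock: 20.23
tool_pos: [0.4894, 0.1846, 0.0841]
eef_rot: [0.998, -0.056, 0.001, 0.0]
contact_force: [0.5, -2.4, 7.9]
opening: 0.313
finger_force: 40.0
tcp [0.4894 0.1846 0.0841] yaw -0.111 rel mark -0.001 tilt [ 0.0027 -0.0007] underside [0.4914 0.1844 0.0739] d to axis in tool [-0.0036 -0.0002 -0.0241] F [ 0.5 -2.4  7.9] M [-0.52 -0.05  0.01] op 0.313 q7 -2.03 20.225
```

View pics/f1.png

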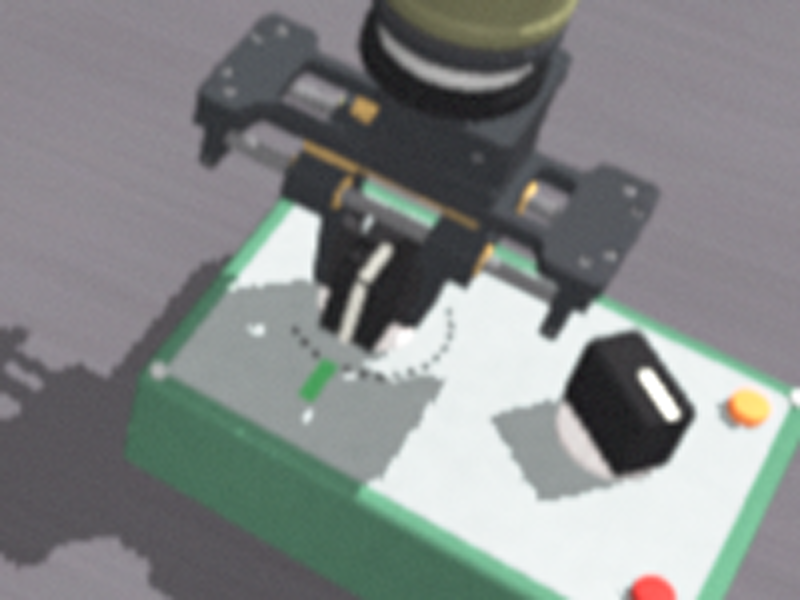

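The crop shows the knob seated on the collar, pointer stripe at (350,315) aimed at the green mark (318,381). Releasing and backing off.

```bash
python3 -m jog '[[[0,0,-0.001,0,0,0],[0,0,0,0,0,0]]]'; python3 -m jog '[[[0,0,0,0,0,0],[0,0,0,0,0,0],[0,0,0,0,0,0],[0,0,0,0,0,0]]]' 0.06; python3 -m jog '[[[0,0,-0.01,0,0,0],[0,0,-0.03,0,0,0],[-0.02,0,-0.04,0,0,0],[-0.02,0,-0.03,0,0,0],[-0.02,0,0,0,0,0],[0,0,0,0,0,0],[0,0,0,0,0,0]]]'; python3 w.py e1
```

```text
clock: 20.52
tool_pos: [0.4893, 0.1846, 0.0843]
eef_rot: [0.998, -0.056, 0.001, 0.0]
contact_force: [3.6, -3.5, -0.8]
opening: 0.316
finger_force: 40.0
clock: 21.02
tool_pos: [0.4877, 0.1858, 0.0843]
eef_rot: [0.998, -0.055, -0.0, -0.0]
contact_force: [0.6, -0.2, -0.2]
opening: 0.681
finger_force: 0.0
clock: 21.9
tool_pos: [0.4293, 0.1921, 0.1945]
eef_rot: [0.998, -0.055, 0.001, -0.0]
contact_force: [1.0, 1.7, 0.3]
opening: 0.681
finger_force: 0.0
e1 [0.4293 0.1921 0.1945] [ 0.994 -0.11   0.001] [-0.58  0.57  0.09  2.08 -0.1   0.5  -2.09] 21.9 [0.99 1.71 0.27]
```

View pics/e1.png

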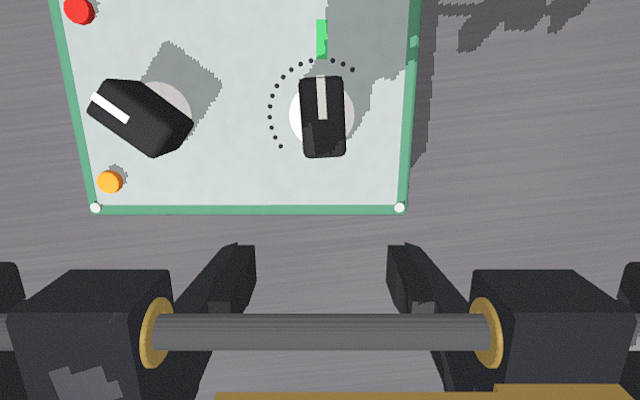

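The knob is on the collar at (322,115), with its stripe in line with the green mark (321,40) to within about 2-3 degrees. It is released.

```bash
python3 -c "
from plant import *
print(finish_job())"
```

```text
the job is handed in; nothing more can be done
None
```

The knob is on the spindle and home on the collar, turned to the green mark within about 2–3 degrees by the last wrist picture, and released. The job was handed in at about 22 s, and no verdict came back.

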